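Sort contactors by plunger spring

TASK

Sort the three contactors by how hard their orange plungers are to press in, which can only be felt by pressing. Slide each contactor along the bench, without lifting it or tipping it over, until it is fully inside its bay: stiff springs in the bay marked green, weak springs in the bay marked red, and leave every other thing on the bench where it stands.

Things in the scene. Friction and masses are not known exactly. Their poses are not given: they have to be found in the camera images.
- contactor_p: one of three look-alike contactors (grey block with a black upper part and an orange spring plunger in the middle of its top). Origin at the centre of its underside, z up. Footprint 76 mm along its x by 72 mm along its y up to 40 mm height, then a 70 x 42 mm step up to 58 mm height; about 0.5 kg; too wide to grasp well, slides on the bench when pushed low on a side. Which of the three have stiff or weak springs is not to be seen; there is at least one of each kind
- contactor_p_top (a point): centre of the top face (30 x 24 mm along the contactor's x, y) of the orange plunger of contactor_p, 72 mm above the bench when out. The plunger goes 10 mm straight down and springs back. A weak spring gives 1.5 N at 5 mm and 3 N at the full 10 mm; a stiff one needs 3 N to start and gives 8 N at 5 mm and 13 N at 10 mm. At rest a weak one hangs 0.03 mm lower, too little to see or to read
- contactor_p_plunger (a joint): how far the plunger of contactor_p is pressed in, m: 0 = out, 0.010 = fully pressed
- contactor_q: one of three look-alike contactors (grey block with a black upper part and an orange spring plunger in the middle of its top). Origin at the centre of its underside, z up. Footprint 76 mm along its x by 72 mm along its y up to 40 mm height, then a 70 x 42 mm step up to 58 mm height; about 0.5 kg; too wide to grasp well, slides on the bench when pushed low on a side. Which of the three have stiff or weak springs is not to be seen; there is at least one of each kind
- contactor_q_top (a point): centre of the top face (30 x 24 mm along the contactor's x, y) of the orange plunger of contactor_q, 72 mm above the bench when out. The plunger goes 10 mm straight down and springs back. A weak spring gives 1.5 N at 5 mm and 3 N at the full 10 mm; a stiff one needs 3 N to start and gives 8 N at 5 mm and 13 N at 10 mm. At rest a weak one hangs 0.03 mm lower, too little to see or to read
- contactor_q_plunger (a joint): how far the plunger of contactor_q is pressed in, m: 0 = out, 0.010 = fully pressed
- contactor_r: one of three look-alike contactors (grey block with a black upper part and an orange spring plunger in the middle of its top). Origin at the centre of its underside, z up. Footprint 76 mm along its x by 72 mm along its y up to 40 mm height, then a 70 x 42 mm step up to 58 mm height; about 0.5 kg; too wide to grasp well, slides on the bench when pushed low on a side. Which of the three have stiff or weak springs is not to be seen; there is at least one of each kind
- contactor_r_top (a point): centre of the top face (30 x 24 mm along the contactor's x, y) of the orange plunger of contactor_r, 72 mm above the bench when out. The plunger goes 10 mm straight down and springs back. A weak spring gives 1.5 N at 5 mm and 3 N at the full 10 mm; a stiff one needs 3 N to start and gives 8 N at 5 mm and 13 N at 10 mm. At rest a weak one hangs 0.03 mm lower, too little to see or to read
- contactor_r_plunger (a joint): how far the plunger of contactor_r is pressed in, m: 0 = out, 0.010 = fully pressed
- bay_left: fixed open bay on the +y side of the work area: three aluminium walls 6 mm thick and 35 mm high, no raised floor (the bench is its floor, so things slide straight in), open on its whole -y side. Origin at bench level in the centre of its inside, which is 362 mm along x by 120 mm along y (axes along the world's); the mouth is the line 60 mm from the origin towards the middle of the bench, and the walls at the two x ends begin there
- bay_right: fixed open bay on the -y side of the work area: three aluminium walls 6 mm thick and 35 mm high, no raised floor (the bench is its floor, so things slide straight in), open on its whole +y side. Origin at bench level in the centre of its inside, which is 362 mm along x by 120 mm along y (axes along the world's); the mouth is the line 60 mm from the origin towards the middle of the bench, and the walls at the two x ends begin there
- green_marking: flat green marking on the floor of one bay (and green strips on top of its two end walls): this bay is for STIFF springs. Origin = that bay's origin, axes along the world's; may be in the left or the right bay
- red_marking: flat red marking on the floor of the other bay (and red strips on top of its two end walls): this bay is for WEAK springs. Origin = that bay's origin, axes along the world's
- capacitor: standing dark-red capacitor can, 35 mm diameter, 48 mm high, origin at the centre of its underside; leave it alone
- transformer: small steel and yellow transformer standing on the bench, 44 x 36 mm, 38 mm high, origin at the centre of its underside, its yaw varies; leave it alone
- fuse: standing white ceramic fuse with brass ends, 29 mm diameter, 52 mm high, origin at the centre of its underside; leave it alone
- multimeter: green multimeter lying flat beyond the work area, 85 x 165 mm, 32 mm thick, long side along its y axis, origin at the centre of its underside; leave it alone
- solder_pump: blue solder pump lying along its y axis, 205 mm long, 20 mm thick, beyond the work area; leave it alone
Things that resemble listed ones, but are neither listed nor needed, are in the scene too. What is shaped like the contactor_r but pink is not meant.

How it is judged:
By the outcome, as a careful person would: the job done as asked, in the order asked, and still so for the second after the job is handed in, with the robot touching nothing.
It also fails if it takes over 72 s, if anything falls off the work surface, if the arm or the gripper's body presses on something with over 40 N, if the wrist force passes 120 N, or if a joint passes its speed limit or range.

ROBOT

A 6-joint arm with a two-finger parallel gripper is mounted at the origin on the work surface. World frame = base frame: x ahead of the robot, y to its left, z up, the work surface at z = 0. Lengths are in mm, angles in rad, forces in N, time in s.
With the tool pointing down it reaches from about 325 to 775 mm from the base axis. Payload 9.3 kg.
Tool frame: the origin (TCP) lies between the finger pads; the fingertips stand 22 mm ahead of it and the grasp point (between the pads) lies 3 mm ahead of it; z points along the fingers, y is the direction in which the jaws open and shut (so a half turn about z gives the same grasp; the last joint's range is limited). The gripper opens to 85 mm and grips with 20 to 120 N. Pads are 22 mm wide; open, the fingers measure 114 mm over their backs; the gripper's body (76 mm by 85 mm) begins 54 mm behind the grasp point. The pads swing forward as they close: fully open they stand 13 mm farther back than shut.
Start: joints at [-1.433, 0.259, 0.021, 1.334, 0, 1.418], TCP at [157.688, -526.907, 253.279] pointing down, gripper open.
Joint ranges: [-3.04, 3.04], [-0.91, 1.82], [-1.04, 1.36], [-1.92, 1.95], [-1.52, 1.45], [-3.14, 3.14]. Speed limits (rad/s): [2.22, 2.22, 2.79, 3.14, 3.14, 3.14].

INTERFACE

Orientations are given as a unit quaternion [w, x, y, z].
In Python, from plant import get_state, imaging, ticket gives the robot as it stands.
- The arm moves only by the tool arm_command, never from a script. Its argument "plan" is a list of rows, each an object of numbers: "dx", "dy", "dz": the shift along the tool's x, y, z in m; "turn": the turn about the tool's z in rad; "jaw": the gripper command: -1 is shut, 1 is fully open, values between are in proportion. A call has 1 to 5 rows; each row is the pose to reach, as a shift and turn from the pose measured when the call began, along the tool's axes at that moment; what a row does not reach only later rows make up. A row lasts 1/12 s, in which the tool goes at most 41.7 mm and 7.16 degrees, less where a joint would pass 70% of its speed; a pose out of reach is approached as far as the arm can. A call with a gripper value outside its range is refused whole. The fingers move at their own pace and stop on an object; the grip force is fixed at half the most. Time passes only in rows, so rows that repeat a pose let the fingers close. It gives the time, the measured TCP pose, the force and the opening at its end, in the units of the state.
- get_state(): the state, without advancing time (a new reading comes with each control period).
- imaging.read_camera(name): name is "scene" or "top" or "wrist"; returns a dict with "frame" (400x640x3 uint8, red, green, blue), "depth" (400x640 float32, mm along the optical axis (not along the pixel's ray), 0 where there is no reading), "fx", "fy", "cx", "cy" (pixels), "k1" (the pictures are not rectified: a ray, as slopes to the right and down, at radius r is drawn at 1 + k1 r^2 times it, then the intrinsics apply), "pose" (4x4, takes a point from camera to world coordinates). Camera axes: x right, y up, looking along -z (the intrinsics and any distortion apply to the point x, -y, -z); pixel columns grow to the right and rows downward; lengths in mm; the calibration is good to about 2 mm. A picture is of the moment at which its call begins.
- ticket.job_done(): hands the job in, once; it reports no verdict.
The state is a dict: "t": time; "joint_pos": joint angles; "qvel": joint speeds; "joint_efforts": joint torques, N m; "position": TCP position; "eef_rot": TCP orientation; "force": force on the tool from outside, world axes, zero at the start; "torque": the same for the moment, N m; "grip_width": finger opening in mm.
Only numpy, scipy, OpenCV 4.12 (cv2) and the standard library are available. Lean on these libraries where they do the work, as an engineer would, in place of code of your own. Each camera call takes 0.05 s, during which the arm holds its last target.

## Working session

There is one attempt and no reset: what is moved stays moved. The work goes in short steps, Python scripts to look and compute and a tool call to move; the robot and the scene stay as the last step left them, time stands still between calls to the robot, and variables do not carry over. Pictures are saved under pics/ and viewed, and the job is handed in when it is done.

Besides the shell and the picture viewer there is one more tool, called after ">>>" as name([rows], argument=value, ...), one row to a line, values as JSON. arm_command: Moves the arm, as the interface text tells. Its arguments: {"type":"object","properties":{"plan":{"type":"array","items":{"type":"object","properties":{"dx":{"type":"number"},"dy":{"type":"number"},"dz":{"type":"number"},"turn":{"type":"number"},"jaw":{"type":"number"}}}}},"required":["plan"]}

```bash
ls; mkdir -p pics; python3 - <<'E'
from plant import get_state, imaging
import cv2,numpy as np
s=get_state();print(s)
for n in ["scene","top"]:
    c=imaging.read_camera(n);cv2.imwrite(f"pics/{n}0.png",c["frame"][...,::-1])
    print(n,c["fx"],c["fy"],c["cx"],c["cy"],c["k1"],c["pose"])
    np.savez(f"{n}0.npz",**c)
E
```

```text
pics
{'t': 0.0, 'joint_pos': array([-1.43260511e+00,  2.59177788e-01,  2.07451602e-02,  1.33370379e+00,
       -2.79354833e-05,  1.41818198e+00]), 'qvel': array([ 0.00047267, -0.00109152,  0.00079908,  0.00023387, -0.00130841,
        0.00333133]), 'joint_efforts': array([ 2.91345596e-04, -5.55640912e+01,  3.44525599e+01,  1.36686786e-02,
       -1.95228181e-04, -6.71683296e-06]), 'position': array([ 157.64214833, -526.64959535,  252.66744481]), 'eef_rot': array([-6.70129366e-04,  9.89447403e-01,  1.44890948e-01, -9.13533587e-06]), 'force': array([ 0.29476146, -0.41858329, -0.61408532]), 'torque': array([-0.05390209, -0.0309788 , -0.01096482]), 'grip_width': 85.57565163230714}
scene 464.5450292682241 464.5450292682241 325.1924224709559 201.18110705633995 -0.034443625147846636 [[-7.75080162e-01 -4.12098191e-01  4.78984158e-01  1.09251871e+03]
 [ 6.31530619e-01 -4.80656577e-01  6.08389951e-01  5.96551325e+02]
 [-2.04895120e-02  7.74044144e-01  6.32800003e-01  7.52784635e+02]
 [ 0.00000000e+00  0.00000000e+00  0.00000000e+00  1.00000000e+00]]
top 403.3112416111224 403.3112416111224 323.13888377241625 194.629443979186 -0.10475213931141125 [[-2.73498621e-02  9.83868679e-01 -1.76789164e-01  4.06910395e+02]
 [-9.99174168e-01 -3.22229624e-02 -2.47520137e-02 -7.29697605e+01]
 [-3.00494016e-02  1.75966201e-01  9.83937462e-01  9.46394617e+02]
 [ 0.00000000e+00  0.00000000e+00  0.00000000e+00  1.00000000e+00]]
```

View pics/scene0.png

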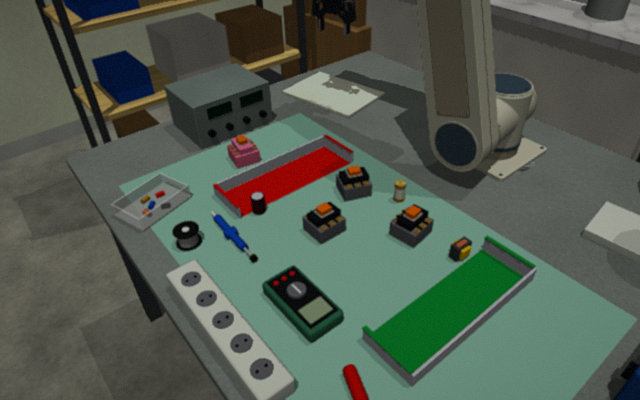

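View pics/top0.png

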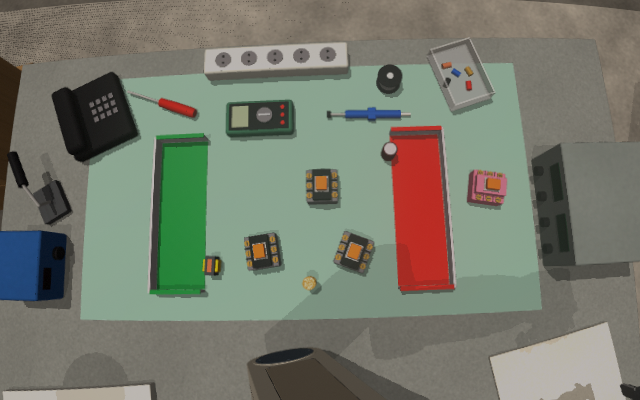

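The top view shows contactors at (322,186), (263,251) and (354,251). The look-alike to avoid is the pink block at (488,187). The green bay is on the left (+y), with the transformer (212,265) near its mouth. The red bay is on the right, with the capacitor (389,150) at its mouth. The fuse is at (310,284).

```bash
cat > h.py <<'E'
import cv2,numpy as np
def rays(c,px):
    K=np.array([[c["fx"],0,c["cx"]],[0,c["fy"],c["cy"]],[0,0,1.]],float)
    u=cv2.undistortPoints(np.asarray(px,float).reshape(-1,1,2),K,np.array([float(c["k1"]),0,0,0.])).reshape(-1,2)
    d=np.c_[u[:,0],-u[:,1],-np.ones(len(u))]
    P=np.asarray(c["pose"]);return P[:3,3],d@P[:3,:3].T
def plane(c,px,z):
    o,d=rays(c,px);t=(z-o[2])/d[:,2];return (o+d*t[:,None])
def comps(c,lo,hi,amin=20):
    hsv=cv2.cvtColor(np.ascontiguousarray(c["frame"]),cv2.COLOR_RGB2HSV)
    m=cv2.inRange(hsv,lo,hi)
    cs,_=cv2.findContours(m,cv2.RETR_EXTERNAL,cv2.CHAIN_APPROX_NONE)
    return [k for k in cs if cv2.contourArea(k)>=amin]
def rect(pts):
    r=cv2.minAreaRect(np.float32(pts[:,:2]));return r
E
python3 - <<'E'
from h import *
for n in ["top","scene"]:
    c=dict(np.load(n+"0.npz"));print(n)
    for k in comps(c,(8,170,120),(20,255,255),30):
        p=plane(c,k,72);m=k.reshape(-1,2).mean(0)
        M=cv2.moments(k);ce=plane(c,[[M['m10']/M['m00'],M['m01']/M['m00']]],72)[0]
        print("orange",m.round(),ce.round(1),rect(p))
c=dict(np.load("top0.npz"))
for nm,lo,hi in[("green",(50,150,60),(75,255,255)),("red",(0,200,100),(5,255,255))]:
    for k in comps(c,lo,hi,1000):
        p=plane(c,k,0);print(nm,p.min(0).round(),p.max(0).round(),rect(p))
f=c["frame"];d=c["depth"]
vis=cv2.resize(f[120:310,140:460,::-1],None,fx=2.5,fy=2.5,interpolation=cv2.INTER_CUBIC);cv2.imwrite("pics/crop0.png",vis)
E
```

```text
top
orange [354. 251.] [ 438.9 -113.8   72. ] ((438.8704833984375, -113.73872375488281), (22.071866989135742, 28.664569854736328), 67.30476379394531)
orange [258. 251.] [445.4  93.1  72. ] ((445.4463806152344, 93.11526489257812), (28.82358741760254, 22.80108070373535), 6.89033317565918)
orange [493. 184.] [ 576.8 -430.3   72. ] ((576.83349609375, -430.2645263671875), (28.329425811767578, 22.800071716308594), 81.1150131225586)
orange [321. 182.] [592.3 -46.3  72. ] ((592.6532592773438, -45.88107681274414), (19.999568939208984, 27.236087799072266), 88.38379669189453)
scene
orange [413. 210.] [448.4  95.6  72. ] ((448.1921691894531, 95.31248474121094), (29.243759155273438, 24.81032943725586), 8.544976234436035)
orange [323. 207.] [594.5 -43.6  72. ] ((594.2335815429688, -43.6027946472168), (22.731826782226562, 29.942218780517578), 88.1471176147461)
orange [354. 169.] [ 441.4 -111.    72. ] ((441.03106689453125, -111.10441589355469), (23.65083122253418, 28.04249382019043), 65.08329010009766)
orange [241. 138.] [ 580.4 -429.    72. ] ((580.21875, -429.1772766113281), (31.035198211669922, 22.0704345703125), 78.48500061035156)
green [352. 236.   0.] [721. 369.   0.] ((534.6182861328125, 294.6840515136719), (131.99014282226562, 369.71630859375), 87.311767578125)
red [ 360. -332.   -0.] [ 707. -216.    0.] ((533.5396728515625, -274.7320861816406), (115.55862426757812, 347.2553405761719), 89.68498229980469)
```

View pics/crop0.png

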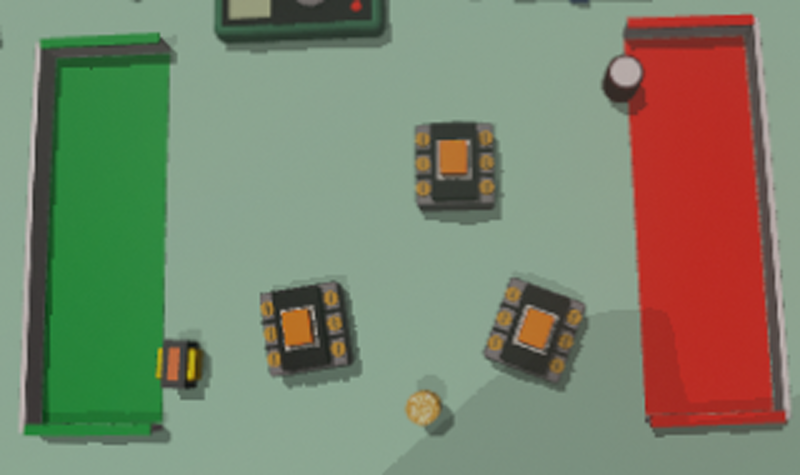

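```bash
python3 - <<'E'
from h import *
ct=dict(np.load("top0.npz"));cs=dict(np.load("scene0.npz"))
def tri(a,b):
    o1,d1=rays(ct,[a]);o2,d2=rays(cs,[b]);d1=d1[0];d2=d2[0]
    A=np.c_[d1,-d2];s=np.linalg.lstsq(A,o2-o1,rcond=None)[0]
    p,q=o1+d1*s[0],o2+d2*s[1];return ((p+q)/2).round(1),np.linalg.norm(p-q).round(1)
print("cap top",plane(ct,[[389.5,149]],48),tri((389.5,149),(257.5,195)))
print("trafo",plane(ct,[[212,265]],38),plane(cs,[[460,244]],38))
print("fuse",plane(ct,[[309.5,283]],52),plane(cs,[[400,183]],52))
# wall tops (z=35): corners in top crop px/2.5+(140,120)
f=lambda x,y:(x/2.5+140,y/2.5+120)
for nm,p in dict(gTR=f(158,33),gTL=f(40,40),gBL=f(25,433),gBR=f(150,433),rTL=f(625,20),rTR=f(753,16),rBR=f(785,425),rBL=f(650,426)).items():
    print(nm,plane(ct,[p],35)[0].round())
for nm,p in dict(gMouthTop=(486,238),gMouthBot=(365,330),rEndNearT=(325,137),rEndNearB=(353,155)).items(): print(nm,plane(cs,[p],35)[0].round())
cv2.imwrite("pics/s2.png",cv2.resize(cs["frame"][120:390,200:560,::-1],None,fx=2.2,fy=2.2))
E
```

```text
cap top [[ 670.29034504 -206.49830148   48.        ]] (array([ 670.3, -206.6,   48.7]), np.float64(0.5))
trafo [[416.62537247 205.83651245  38.        ]] [[421.82503742 214.08733819  38.        ]]
fuse [[372.78072236 -15.3535418   52.        ]] [[375.21354045 -11.27647745  52.        ]]
gTR [731. 235.  35.]
gTL [729. 354.  35.]
gBL [355. 352.  35.]
gBR [354. 234.  35.]
rTL [ 726. -213.   35.]
rTR [ 726. -335.   35.]
rBR [ 346. -335.   35.]
rBL [ 350. -214.   35.]
gMouthTop [360. 238.  35.]
gMouthBot [728. 241.  35.]
rEndNearT [ 361. -325.   35.]
rEndNearB [ 363. -200.   35.]
```

View pics/s2.png

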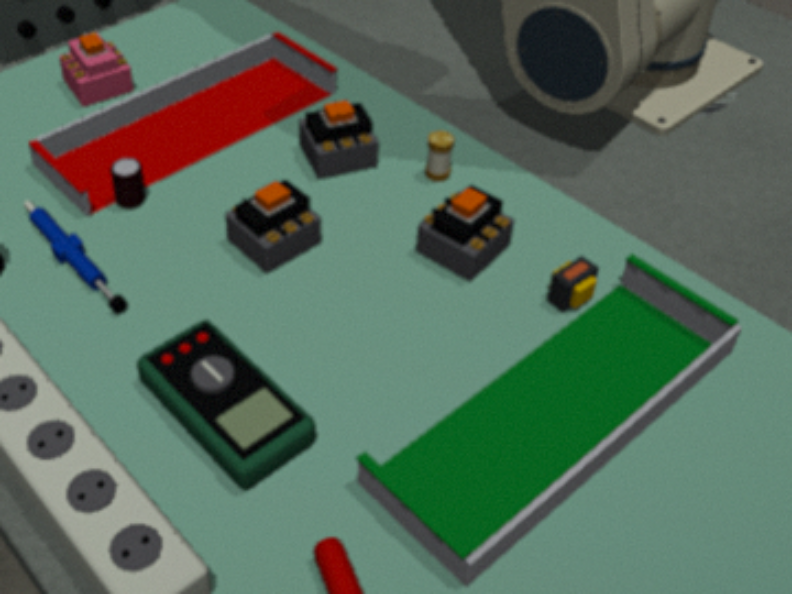

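Positions, averaged over both views, in mm:

| Thing | x | y | Notes |
|---|---|---|---|
| Contactor A | 593 | -45 | yaw about -2° |
| Contactor B | 447 | 94 | yaw about 7° |
| Contactor C | 440 | -112 | yaw about -23° |
| Green bay | 360 to 722 | mouth about 235 | stiff |
| Red bay | 360 to 722 | mouth about -212 | weak |
| Capacitor | 670 | -206 | obstacle |
| Transformer | 419 | 209 | obstacle |
| Fuse | 374 | -13 | obstacle |

I'll press C first, then B, then A.

>>> arm_command([
  {"dx":0.389,"dy":-0.316,"dz":0.1,"turn":-1.28,"jaw":-1},
  {"dx":0.389,"dy":-0.316,"dz":0.1,"turn":-1.28,"jaw":-1},
  {"dx":0.389,"dy":-0.316,"dz":0.1,"turn":-1.28,"jaw":-1},
  {"dx":0.389,"dy":-0.316,"dz":0.1,"turn":-1.28,"jaw":-1},
  {"dx":0.389,"dy":-0.316,"dz":0.1,"turn":-1.28,"jaw":-1},
])

```text
t: 0.52
position: [273.0, -356.2, 211.8]
eef_rot: [-0.0, 0.896, 0.445, 0.0]
force: [0.1, -1.2, 0.1]
grip_width: 25.8
```

```bash
cat > go.py <<'E'
import sys,numpy as np
from plant import get_state
from scipy.spatial.transform import Rotation as R
s=get_state();w,x,y,z=s["eef_rot"];M=R.from_quat([x,y,z,w]).as_matrix()
th=np.arctan2(M[1,0],M[0,0])
print("t %.2f"%s["t"],s["position"].round(1),"th %.1f"%np.degrees(th),"F",s["force"].round(2),"w %.0f"%s["grip_width"])
if len(sys.argv)>3:
    t=np.array(sys.argv[1:4],float);d=M.T@(t-s["position"]);print("d(m)",(d/1e3).round(4))
    if len(sys.argv)>4:
        a=np.radians(float(sys.argv[4]));print("turn",round((th-a+np.pi)%(2*np.pi)-np.pi,3))
E
python3 go.py 440 -112.4 125 90
```

```text
t 0.52 [ 273.  -356.2  211.8] th 52.8 F [ 0.15 -1.17  0.13] w 26
d(m) [ 0.295  -0.0144  0.0871]
turn -0.65
```

>>> arm_command([
  {"dx":0.295,"dy":-0.0144,"dz":0.087,"turn":-0.65,"jaw":-1},
  {"dx":0.295,"dy":-0.0144,"dz":0.087,"turn":-0.65,"jaw":-1},
  {"dx":0.295,"dy":-0.0144,"dz":0.087,"turn":-0.65,"jaw":-1},
  {"dx":0.295,"dy":-0.0144,"dz":0.087,"turn":-0.65,"jaw":-1},
  {"dx":0.295,"dy":-0.0144,"dz":0.087,"turn":-0.65,"jaw":-1},
])

```text
t: 0.93
position: [385.7, -190.9, 153.2]
eef_rot: [-0.0, 0.716, 0.699, 0.0]
force: [-0.2, -2.0, 0.5]
grip_width: 0.4
```

```bash
python3 go.py 440 -112.4 105 90
```

```text
t 0.93 [ 385.7 -190.9  153.2] th 88.6 F [-0.21 -2.02  0.46] w 0
d(m) [0.0798 0.0524 0.0483]
turn -0.024
```

>>> arm_command([
  {"dx":0.0798,"dy":0.0524,"dz":0.03,"turn":-0.024,"jaw":-1},
  {"dx":0.0798,"dy":0.0524,"dz":0.03,"turn":-0.024,"jaw":-1},
  {"dx":0.0798,"dy":0.0524,"dz":0.048,"turn":-0.024,"jaw":-1},
  {"dx":0.0798,"dy":0.0524,"dz":0.048,"turn":-0.024,"jaw":-1},
  {"dx":0.0798,"dy":0.0524,"dz":0.048,"turn":-0.024,"jaw":-1},
])

```text
t: 1.35
position: [439.6, -111.2, 104.3]
eef_rot: [-0.002, 0.706, 0.708, -0.0]
force: [-0.5, -0.5, 0.6]
grip_width: 0.0
```

```bash
python3 go.py 440 -112.4 90 90
```

```text
t 1.35 [ 439.6 -111.2  104.3] th 90.2 F [-0.48 -0.53  0.62] w 0
d(m) [-0.0013  0.0005  0.0143]
turn 0.003
```

>>> arm_command([
  {"dx":-0.001,"dz":0.0,"jaw":-1},
  {"dx":-0.001,"dz":0.0,"jaw":-1},
])

```text
$.plan[0]: bad value
```

>>> arm_command([
  {"dz":0.008,"jaw":-1},
  {"dz":0.014,"jaw":-1},
  {"dz":0.014,"jaw":-1},
  {"dz":0.014,"jaw":-1},
])

```text
$.plan[0]: bad value
```

>>> arm_command([
  {"dz":0.003,"jaw":-1},
  {"dz":0.003,"jaw":-1},
  {"dz":0.003,"jaw":-1},
])

```text
$.plan[0]: bad value
```

All five fields are needed in every row.

>>> arm_command([
  {"dx":-0.001,"dy":0,"turn":0,"dz":0.0,"jaw":-1},
  {"dx":-0.001,"dy":0,"turn":0,"dz":0.0,"jaw":-1},
])

```text
t: 1.52
position: [439.5, -113.0, 104.8]
eef_rot: [-0.001, 0.706, 0.708, -0.0]
force: [0.2, -0.1, -0.1]
grip_width: -0.3
```

>>> arm_command([
  {"dx":0,"dy":0,"turn":0,"dz":0.008,"jaw":-1},
  {"dx":0,"dy":0,"turn":0,"dz":0.014,"jaw":-1},
  {"dx":0,"dy":0,"turn":0,"dz":0.014,"jaw":-1},
  {"dx":0,"dy":0,"turn":0,"dz":0.014,"jaw":-1},
])

```text
t: 1.85
position: [439.8, -114.3, 91.1]
eef_rot: [-0.0, 0.707, 0.707, -0.0]
force: [0.6, -3.2, 6.9]
grip_width: -0.3
```

>>> arm_command([
  {"dx":0,"dy":0,"turn":0,"dz":0.003,"jaw":-1},
  {"dx":0,"dy":0,"turn":0,"dz":0.003,"jaw":-1},
  {"dx":0,"dy":0,"turn":0,"dz":0.003,"jaw":-1},
])

```text
t: 2.1
position: [439.8, -114.4, 88.6]
eef_rot: [-0.0, 0.707, 0.707, 0.0]
force: [-1.6, 2.8, 9.1]
grip_width: 0.3
```

C is stiff: the force rises from 7 N to 9 N over presses of 3 to 5 mm. Next is B.

>>> arm_command([
  {"dx":0,"dy":0,"turn":0,"dz":-0.025,"jaw":-1},
  {"dx":0.104,"dy":0.003,"turn":0,"dz":-0.027,"jaw":-1},
  {"dx":0.208,"dy":0.007,"turn":0,"dz":-0.022,"jaw":-1},
  {"dx":0.208,"dy":0.007,"turn":0,"dz":-0.018,"jaw":-1},
  {"dx":0.208,"dy":0.007,"turn":0,"dz":-0.016,"jaw":-1},
])

```text
t: 2.52
position: [445.1, 53.0, 108.1]
eef_rot: [-0.0, 0.708, 0.706, 0.0]
force: [1.7, -0.9, -0.2]
grip_width: 0.1
```

```bash
python3 go.py 447 94 104 90
```

```text
t 2.52 [445.1  53.  108.1] th 89.8 F [ 1.7  -0.94 -0.21] w 0
d(m) [0.041  0.0018 0.0041]
turn -0.003
```

>>> arm_command([
  {"dx":0.041,"dy":0.002,"turn":0,"dz":0.004,"jaw":-1},
  {"dx":0.041,"dy":0.002,"turn":0,"dz":0.004,"jaw":-1},
  {"dx":0.041,"dy":0.002,"turn":0,"dz":0.004,"jaw":-1},
  {"dx":0.041,"dy":0.002,"turn":0,"dz":0.004,"jaw":-1},
])

```text
t: 2.85
position: [447.0, 93.9, 103.9]
eef_rot: [-0.0, 0.708, 0.707, 0.0]
force: [0.1, -0.8, -0.6]
grip_width: 0.2
```

>>> arm_command([
  {"dx":0,"dy":0,"turn":0,"dz":0.008,"jaw":-1},
  {"dx":0,"dy":0,"turn":0,"dz":0.014,"jaw":-1},
  {"dx":0,"dy":0,"turn":0,"dz":0.014,"jaw":-1},
  {"dx":0,"dy":0,"turn":0,"dz":0.014,"jaw":-1},
])

```text
t: 3.18
position: [446.8, 92.8, 89.5]
eef_rot: [-0.0, 0.708, 0.706, -0.0]
force: [-0.0, -1.3, 1.0]
grip_width: -0.1
```

>>> arm_command([
  {"dx":0,"dy":0,"turn":0,"dz":0.003,"jaw":-1},
  {"dx":0,"dy":0,"turn":0,"dz":0.003,"jaw":-1},
  {"dx":0,"dy":0,"turn":0,"dz":0.003,"jaw":-1},
])

```text
t: 3.43
position: [447.0, 92.3, 86.5]
eef_rot: [-0.0, 0.709, 0.705, -0.001]
force: [0.0, -1.6, 2.7]
grip_width: 0.2
```

B is weak: 1.0 N at 4.5 mm and 2.7 N at 7.5 mm. Next is A.

>>> arm_command([
  {"dx":0,"dy":0,"turn":0,"dz":-0.025,"jaw":-1},
  {"dx":-0.13,"dy":0.14,"turn":0,"dz":-0.03,"jaw":-1},
  {"dx":-0.137,"dy":0.146,"turn":0,"dz":-0.025,"jaw":-1},
  {"dx":-0.137,"dy":0.146,"turn":0,"dz":-0.022,"jaw":-1},
  {"dx":-0.137,"dy":0.146,"turn":0,"dz":-0.018,"jaw":-1},
])

```text
t: 3.85
position: [569.2, -23.4, 108.0]
eef_rot: [0.0, 0.708, 0.706, -0.0]
force: [1.5, 0.9, 0.1]
grip_width: 0.8
```

```bash
python3 go.py 593.5 -45 104 90
```

```text
t 3.85 [569.2 -23.4 108. ] th 89.8 F [1.5  0.88 0.12] w 1
d(m) [-0.0215  0.0244  0.004 ]
turn -0.004
```

>>> arm_command([
  {"dx":-0.0215,"dy":0.0244,"turn":0,"dz":0.004,"jaw":-1},
  {"dx":-0.0215,"dy":0.0244,"turn":0,"dz":0.004,"jaw":-1},
  {"dx":-0.0215,"dy":0.0244,"turn":0,"dz":0.004,"jaw":-1},
  {"dx":-0.0215,"dy":0.0244,"turn":0,"dz":0.004,"jaw":-1},
])

```text
t: 4.18
position: [592.9, -44.9, 103.4]
eef_rot: [-0.0, 0.709, 0.706, -0.001]
force: [-0.6, 0.4, -0.2]
grip_width: 0.2
```

>>> arm_command([
  {"dx":0,"dy":0,"turn":0,"dz":0.008,"jaw":-1},
  {"dx":0,"dy":0,"turn":0,"dz":0.014,"jaw":-1},
  {"dx":0,"dy":0,"turn":0,"dz":0.014,"jaw":-1},
  {"dx":0,"dy":0,"turn":0,"dz":0.014,"jaw":-1},
])

```text
t: 4.52
position: [592.2, -44.1, 89.3]
eef_rot: [-0.001, 0.708, 0.706, -0.001]
force: [-0.6, 1.3, 2.2]
grip_width: -0.1
```

>>> arm_command([
  {"dx":0,"dy":0,"turn":0,"dz":0.003,"jaw":-1},
  {"dx":0,"dy":0,"turn":0,"dz":0.003,"jaw":-1},
  {"dx":0,"dy":0,"turn":0,"dz":0.003,"jaw":-1},
])

```text
t: 4.77
position: [592.2, -43.8, 86.4]
eef_rot: [-0.001, 0.708, 0.706, -0.001]
force: [-0.4, -0.1, 3.2]
grip_width: -0.6
```

A is weak: 2.2 N, then 3.2 N at 7.6 mm, where a stiff one would give about 10 N. So A and B go to red and C goes to green. Order: A straight to red at x≈593, then C in +x to about 540 and +y into green, then B straight to red at x≈447. I'll push with the jaws half open as a two-point pusher.

>>> arm_command([
  {"dx":0,"dy":0,"turn":0,"dz":-0.025,"jaw":0},
  {"dx":0.02,"dy":0.001,"turn":0,"dz":-0.035,"jaw":0},
  {"dx":0.06,"dy":0.001,"turn":0,"dz":-0.035,"jaw":0},
  {"dx":0.076,"dy":0.001,"turn":0,"dz":-0.03,"jaw":0},
  {"dx":0.076,"dy":0.001,"turn":0,"dz":-0.02,"jaw":0},
])

```text
t: 5.18
position: [593.8, 35.1, 107.5]
eef_rot: [-0.0, 0.707, 0.707, 0.0]
force: [-0.3, 0.0, -1.1]
grip_width: 42.6
```

```bash
python3 go.py 593 32 32 90
```

```text
t 5.18 [593.8  35.1 107.5] th 90.0 F [-0.33  0.01 -1.11] w 43
d(m) [-0.0032 -0.0008  0.0755]
turn 0.0
```

>>> arm_command([
  {"dx":-0.002,"dy":0,"turn":0,"dz":0.03,"jaw":0},
  {"dx":-0.002,"dy":0,"turn":0,"dz":0.06,"jaw":0},
  {"dx":-0.002,"dy":0,"turn":0,"dz":0.0755,"jaw":0},
  {"dx":-0.002,"dy":0,"turn":0,"dz":0.0755,"jaw":0},
  {"dx":-0.002,"dy":0,"turn":0,"dz":0.0755,"jaw":0},
])

```text
t: 5.6
position: [593.2, 32.8, 31.3]
eef_rot: [-0.001, 0.707, 0.707, -0.0]
force: [0.3, 0.2, 0.4]
grip_width: 43.0
```

```bash
python3 go.py 593 -226 32 90; python3 - <<'E'
from plant import imaging
import cv2
c=imaging.read_camera("scene");cv2.imwrite("pics/s3.png",cv2.resize(c["frame"][100:330,200:560,::-1],None,fx=2.2,fy=2.2))
E
```

```text
t 5.60 [593.2  32.8  31.3] th 90.0 F [0.33 0.15 0.42] w 43
d(m) [-2.588e-01 -1.000e-04 -9.000e-04]
turn -0.0
```

View pics/s3.png

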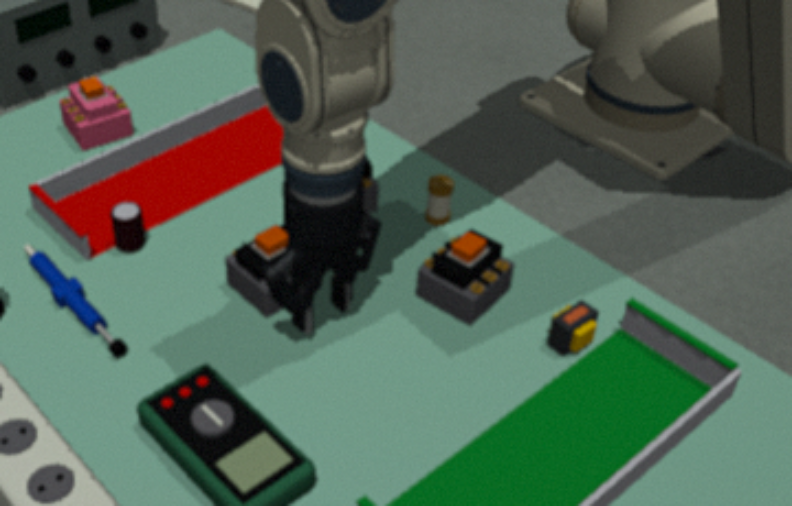

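The fingers are down beside A's +y face at picture (315,300), clear of everything else. Now pushing.

>>> arm_command([
  {"dx":-0.014,"dy":0,"turn":0,"dz":0,"jaw":0},
  {"dx":-0.028,"dy":0,"turn":0,"dz":0,"jaw":0},
  {"dx":-0.042,"dy":0,"turn":0,"dz":0,"jaw":0},
  {"dx":-0.056,"dy":0,"turn":0,"dz":0,"jaw":0},
  {"dx":-0.07,"dy":0,"turn":0,"dz":0,"jaw":0},
])

```text
t: 6.07
position: [594.3, -38.8, 33.2]
eef_rot: [0.0, 0.707, 0.707, 0.001]
force: [-0.0, 3.9, 2.4]
grip_width: 42.7
```

>>> arm_command([
  {"dx":-0.014,"dy":0,"turn":0,"dz":0,"jaw":0},
  {"dx":-0.028,"dy":0,"turn":0,"dz":0,"jaw":0},
  {"dx":-0.042,"dy":0,"turn":0,"dz":0,"jaw":0},
  {"dx":-0.056,"dy":0,"turn":0,"dz":0,"jaw":0},
  {"dx":-0.07,"dy":0,"turn":0,"dz":0,"jaw":0},
])

```text
t: 6.48
position: [594.2, -110.2, 33.2]
eef_rot: [0.0, 0.707, 0.707, 0.001]
force: [0.1, 4.1, 2.7]
grip_width: 43.1
```

```bash
cat > look.py <<'E'
import sys
from h import *
from plant import imaging
c=imaging.read_camera("top")
cv2.imwrite(f"pics/{sys.argv[1]}.png",cv2.resize(c["frame"][100:310,130:470,::-1],None,fx=2.3,fy=2.3,interpolation=cv2.INTER_CUBIC))
for n in ["top","scene"]:
    if n=="scene": c=imaging.read_camera(n)
    for k in comps(c,(8,170,90),(20,255,255),30):
        p=plane(c,k,72);r=rect(p);print(n,k.reshape(-1,2).mean(0).round(),np.round(r[0],1),np.round(r[1],1),round(r[2],1))
E
python3 go.py 593 -226 32 90; python3 look.py t1
```

```text
t 6.48 [ 594.2 -110.2   33.2] th 89.9 F [0.09 4.11 2.68] w 43
d(m) [-0.1158 -0.0011  0.001 ]
turn -0.001
top [493. 184.] [ 576.7 -430.2] [27.5 24.1] 83.9
scene [412. 211.] [451.6  96.1] [40.1 28.4] 11.5
scene [354. 171.] [ 444.1 -104.6] [39.1 27.7] 48.5
scene [241. 139.] [ 582.3 -423.1] [46.4 24. ] 77.3
```

View pics/t1.png

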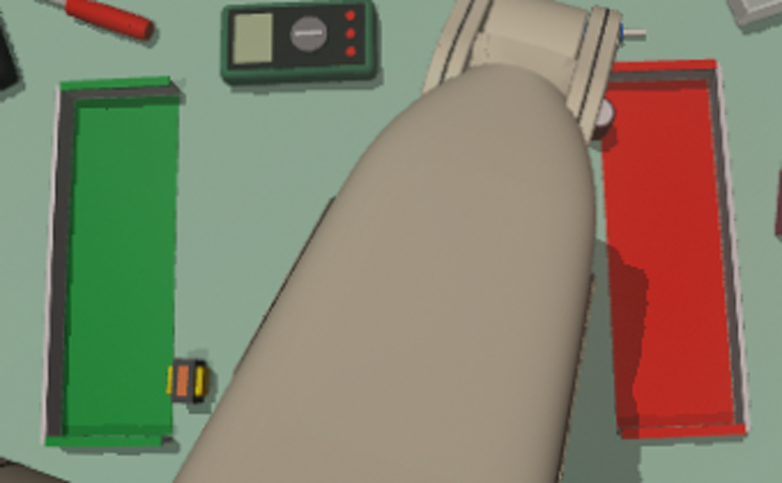

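The arm blocks the top view, so I'll check A's lateral clearance in the scene camera.

```bash
python3 - <<'E'
from plant import imaging
import cv2
c=imaging.read_camera("scene");cv2.imwrite("pics/s4.png",cv2.resize(c["frame"][110:270,200:440,::-1],None,fx=3.2,fy=3.2,interpolation=cv2.INTER_CUBIC))
E
```

```text
(no output)
```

View pics/s4.png

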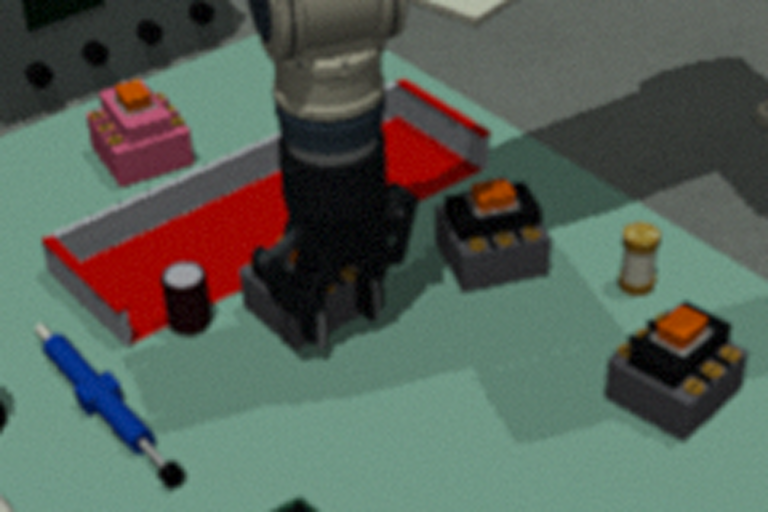

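A sits square against the fingers, with about 20 mm between it and the capacitor (picture 187,300). Continuing.

>>> arm_command([
  {"dx":-0.014,"dy":-0.001,"turn":0,"dz":0,"jaw":0},
  {"dx":-0.028,"dy":-0.001,"turn":0,"dz":0,"jaw":0},
  {"dx":-0.042,"dy":-0.001,"turn":0,"dz":0,"jaw":0},
  {"dx":-0.056,"dy":-0.001,"turn":0,"dz":0,"jaw":0},
  {"dx":-0.07,"dy":-0.001,"turn":0,"dz":0,"jaw":0},
])

```text
t: 7.05
position: [592.8, -181.6, 32.6]
eef_rot: [0.0, 0.708, 0.706, 0.001]
force: [0.8, 2.7, -0.7]
grip_width: 42.5
```

>>> arm_command([
  {"dx":-0.013,"dy":0,"turn":0,"dz":0,"jaw":0},
  {"dx":-0.025,"dy":0,"turn":0,"dz":0,"jaw":0},
  {"dx":-0.035,"dy":0,"turn":0,"dz":0,"jaw":0},
  {"dx":-0.042,"dy":0,"turn":0,"dz":0,"jaw":0},
  {"dx":-0.046,"dy":0,"turn":0,"dz":0,"jaw":0},
])

```text
t: 7.47
position: [592.6, -228.6, 32.6]
eef_rot: [0.0, 0.708, 0.706, 0.001]
force: [-0.4, 4.3, 1.8]
grip_width: 42.4
```

>>> arm_command([
  {"dx":0.02,"dy":0,"turn":0,"dz":0,"jaw":0},
  {"dx":0.05,"dy":0,"turn":0,"dz":0,"jaw":0},
  {"dx":0.065,"dy":-0.01,"turn":0,"dz":-0.035,"jaw":0},
  {"dx":0.065,"dy":-0.02,"turn":0,"dz":-0.07,"jaw":0},
  {"dx":0.065,"dy":-0.05,"turn":0,"dz":-0.1,"jaw":0},
])

```text
t: 7.88
position: [545.1, -163.1, 133.5]
eef_rot: [0.001, 0.707, 0.707, 0.001]
force: [-0.7, -1.0, 1.2]
grip_width: 42.7
```

```bash
python3 go.py 380 -112 120 0; python3 - <<'E'
from plant import imaging
import cv2
c=imaging.read_camera("scene");cv2.imwrite("pics/s5.png",cv2.resize(c["frame"][110:270,200:440,::-1],None,fx=3.2,fy=3.2,interpolation=cv2.INTER_CUBIC))
E
```

```text
t 7.88 [ 545.1 -163.1  133.5] th 89.9 F [-0.67 -0.96  1.22] w 43
d(m) [ 0.051  -0.1652  0.013 ]
turn 1.57
```

View pics/s5.png

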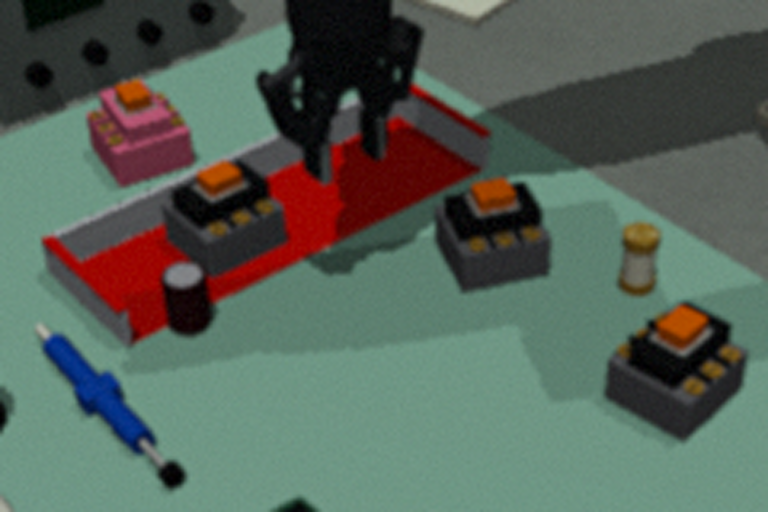

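A is in the red bay, with red floor showing in front of it at picture (240,270). Now I go behind C, on its -x side, with the tool at th=180.

>>> arm_command([
  {"dx":0.051,"dy":-0.187,"turn":-1.57,"dz":0,"jaw":0},
  {"dx":0.051,"dy":-0.187,"turn":-1.57,"dz":0,"jaw":0},
  {"dx":0.051,"dy":-0.187,"turn":-1.57,"dz":0,"jaw":0},
  {"dx":0.051,"dy":-0.187,"turn":-1.57,"dz":0,"jaw":0},
  {"dx":0.051,"dy":-0.187,"turn":-1.57,"dz":0,"jaw":0},
])

```text
t: 8.35
position: [350.8, -110.9, 137.7]
eef_rot: [0.001, 0.454, 0.891, -0.001]
force: [1.2, 0.9, 0.6]
grip_width: 42.4
```

```bash
python3 go.py 358 -112 120 180
```

```text
t 8.35 [ 350.8 -110.9  137.7] th 126.0 F [1.23 0.86 0.55] w 42
d(m) [-0.0051  0.0052  0.0178]
turn -0.943
```

>>> arm_command([
  {"dx":-0.005,"dy":0.005,"turn":-0.943,"dz":0,"jaw":0},
  {"dx":-0.005,"dy":0.005,"turn":-0.943,"dz":0,"jaw":0},
  {"dx":-0.005,"dy":0.005,"turn":-0.943,"dz":0.01,"jaw":0},
  {"dx":-0.005,"dy":0.005,"turn":-0.943,"dz":0.01,"jaw":0},
  {"dx":-0.005,"dy":0.005,"turn":-0.943,"dz":0.02,"jaw":0},
])

```text
t: 8.77
position: [358.3, -112.7, 118.6]
eef_rot: [0.002, 0.158, 0.987, -0.002]
force: [0.9, -0.4, -0.1]
grip_width: 42.8
```

```bash
python3 go.py 358 -112 33 180; python3 look.py t2
```

```text
t 8.77 [ 358.3 -112.7  118.6] th 161.8 F [ 0.95 -0.43 -0.12] w 43
d(m) [0.0008 0.0008 0.0856]
turn -0.318
top [354. 250.] [ 438.9 -113.7] [22.1 28.7] 67.3
top [258. 251.] [445.5  93. ] [28.8 23.1] 6.9
top [493. 184.] [ 576.7 -430.2] [28.3 23.1] 81.1
top [424. 180.] [ 590.8 -275.5] [22.3 30.2] 85.9
scene [412. 212.] [451.5  97. ] [39.2 30. ] 8.5
scene [354. 170.] [ 444.  -105.2] [36.2 30.5] 61.7
scene [268. 165.] [ 595.5 -267.2] [35.8 30.8] 3.0
scene [241. 139.] [ 582.3 -423.2] [46.5 23.8] 78.5
```

View pics/t2.png

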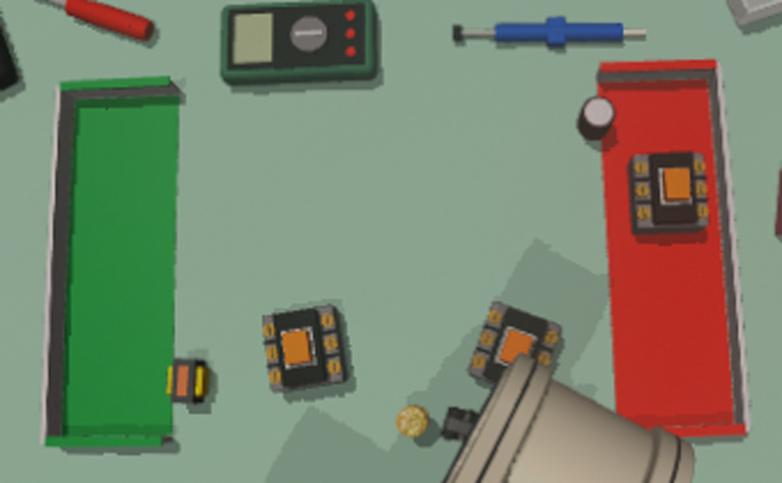

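A is well inside the red bay, and B, C and the fuse haven't moved. Descending behind C.

>>> arm_command([
  {"dx":0.001,"dy":0,"turn":-0.318,"dz":0.02,"jaw":0},
  {"dx":0.001,"dy":0,"turn":-0.318,"dz":0.04,"jaw":0},
  {"dx":0.001,"dy":0.001,"turn":-0.318,"dz":0.07,"jaw":0},
  {"dx":0.001,"dy":0.001,"turn":-0.318,"dz":0.085,"jaw":0},
  {"dx":0.001,"dy":0.001,"turn":-0.318,"dz":0.085,"jaw":0},
])

```text
t: 9.28
position: [355.1, -110.3, 30.1]
eef_rot: [-0.002, 0.004, 1.0, -0.0]
force: [-0.3, 1.0, -0.3]
grip_width: 42.6
```

```bash
python3 go.py 492 -112 33 180
```

```text
t 9.28 [ 355.1 -110.3   30.1] th 179.5 F [-0.34  1.01 -0.32] w 43
d(m) [-0.1369 -0.0006 -0.0035]
turn -0.008
```

>>> arm_command([
  {"dx":-0.012,"dy":-0.001,"turn":-0.008,"dz":-0.002,"jaw":0},
  {"dx":-0.024,"dy":-0.001,"turn":-0.008,"dz":-0.002,"jaw":0},
  {"dx":-0.035,"dy":-0.001,"turn":-0.008,"dz":-0.002,"jaw":0},
  {"dx":-0.046,"dy":-0.001,"turn":-0.008,"dz":-0.002,"jaw":0},
  {"dx":-0.058,"dy":-0.001,"turn":-0.008,"dz":-0.002,"jaw":0},
])

```text
t: 9.7
position: [414.4, -111.8, 32.5]
eef_rot: [-0.002, 0.0, 1.0, -0.0]
force: [-4.0, -0.2, 4.4]
grip_width: 42.5
```

>>> arm_command([
  {"dx":-0.012,"dy":0,"turn":0,"dz":0,"jaw":0},
  {"dx":-0.025,"dy":0,"turn":0,"dz":0,"jaw":0},
  {"dx":-0.038,"dy":0,"turn":0,"dz":0,"jaw":0},
  {"dx":-0.049,"dy":0,"turn":0,"dz":0,"jaw":0},
  {"dx":-0.054,"dy":0,"turn":0,"dz":0,"jaw":0},
])

```text
t: 10.12
position: [470.4, -111.8, 32.4]
eef_rot: [-0.002, 0.0, 1.0, -0.0]
force: [-2.6, -0.1, 3.2]
grip_width: 43.0
```

```bash
python3 go.py 492 -112 33 180;  python3 - <<'E'
from plant import imaging
import cv2
c=imaging.read_camera("scene");cv2.imwrite("pics/s6.png",cv2.resize(c["frame"][110:270,200:440,::-1],None,fx=3.2,fy=3.2,interpolation=cv2.INTER_CUBIC))
E
```

```text
t 10.12 [ 470.4 -111.8   32.4] th 180.0 F [-2.61 -0.09  3.22] w 43
d(m) [-0.0216 -0.0002 -0.0006]
turn -0.0
```

View pics/s6.png

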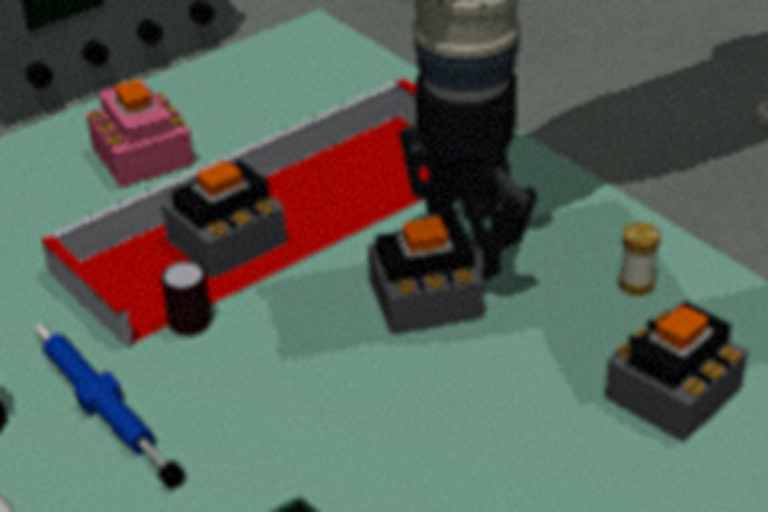

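>>> arm_command([
  {"dx":-0.011,"dy":0,"turn":0,"dz":0,"jaw":0},
  {"dx":-0.022,"dy":0,"turn":0,"dz":0,"jaw":0},
  {"dx":-0.026,"dy":0,"turn":0,"dz":0,"jaw":0},
  {"dx":-0.028,"dy":0,"turn":0,"dz":0,"jaw":0},
])

```text
t: 10.5
position: [498.9, -111.9, 32.2]
eef_rot: [-0.002, 0.0, 1.0, -0.0]
force: [-4.4, -0.4, 3.7]
grip_width: 42.9
```

>>> arm_command([
  {"dx":0.03,"dy":0,"turn":0,"dz":0,"jaw":0},
  {"dx":0.04,"dy":0,"turn":0,"dz":-0.03,"jaw":0},
  {"dx":0.04,"dy":-0.02,"turn":0.2,"dz":-0.065,"jaw":0},
  {"dx":0.03,"dy":-0.05,"turn":0.4,"dz":-0.09,"jaw":0},
  {"dx":0.02,"dy":-0.08,"turn":0.6,"dz":-0.09,"jaw":0},
])

```text
t: 10.92
position: [480.9, -193.3, 128.0]
eef_rot: [0.003, 0.189, 0.982, -0.002]
force: [1.6, -0.2, 1.0]
grip_width: 43.0
```

```bash
python3 go.py 540 -200 120 90; python3 look.py t3
```

```text
t 10.92 [ 480.9 -193.3  128. ] th 158.2 F [ 1.64 -0.17  0.99] w 43
d(m) [-0.0573  0.0157  0.0083]
turn 1.191
top [258. 251.] [445.5  93. ] [28.8 23.1] 6.9
top [350. 204.] [ 541.9 -109.5] [21.1 29.3] 66.2
scene [412. 211.] [451.6  96.1] [40.1 28.4] 11.5
scene [323. 187.] [ 546.6 -102.5] [35.9 30.1] 64.5
scene [268. 165.] [ 595.9 -266.9] [33.  35.2] 88.1
scene [241. 139.] [ 582.5 -422.4] [45. 24.] 77.3
```

View pics/t3.png

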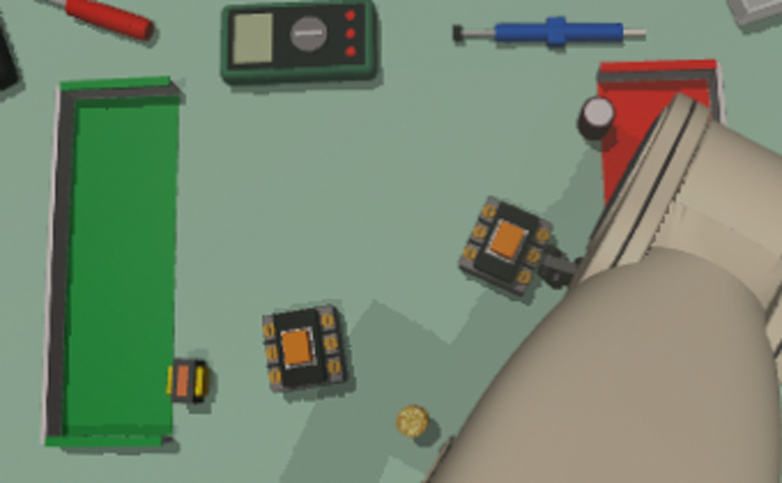

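C is at (543,-109), still at yaw -24° because its corner sat in the gap between the fingers. I'll line the pusher up with its -y face (th=66°), push flush, then straighten during the push.

>>> arm_command([
  {"dx":-0.023,"dy":0.03,"turn":1.609,"dz":0,"jaw":0},
  {"dx":-0.023,"dy":0.03,"turn":1.609,"dz":0,"jaw":0},
  {"dx":-0.023,"dy":0.03,"turn":1.609,"dz":0,"jaw":0},
  {"dx":-0.023,"dy":0.03,"turn":1.609,"dz":0,"jaw":0},
  {"dx":-0.023,"dy":0.03,"turn":1.609,"dz":0,"jaw":0},
])

```text
t: 11.43
position: [513.5, -176.0, 123.6]
eef_rot: [-0.0, 0.482, 0.876, -0.001]
force: [-0.1, 0.2, 0.8]
grip_width: 42.7
```

```bash
python3 go.py 513 -176 120 66
```

```text
t 11.43 [ 513.5 -176.   123.6] th 122.4 F [-0.14  0.18  0.8 ] w 43
d(m) [ 0.0003 -0.0004  0.0036]
turn 0.985
```

>>> arm_command([
  {"dx":0,"dy":0,"turn":0.985,"dz":0,"jaw":0},
  {"dx":0,"dy":0,"turn":0.985,"dz":0,"jaw":0},
  {"dx":0,"dy":0,"turn":0.985,"dz":0,"jaw":0},
  {"dx":0,"dy":0,"turn":0.985,"dz":0,"jaw":0},
  {"dx":0,"dy":0,"turn":0.985,"dz":0,"jaw":0},
])

```text
t: 11.85
position: [513.1, -175.5, 123.3]
eef_rot: [-0.0, 0.728, 0.686, -0.001]
force: [0.0, -0.3, -0.3]
grip_width: 42.5
```

>>> arm_command([
  {"dx":0,"dy":0,"turn":0.36,"dz":0,"jaw":0},
  {"dx":0,"dy":0,"turn":0.36,"dz":0,"jaw":0},
  {"dx":0,"dy":0,"turn":0.36,"dz":0.01,"jaw":0},
  {"dx":0,"dy":0,"turn":0.36,"dz":0.01,"jaw":0},
])

```text
t: 12.18
position: [512.2, -174.8, 111.9]
eef_rot: [-0.001, 0.84, 0.543, -0.001]
force: [-0.3, -0.9, -0.5]
grip_width: 42.9
```

```bash
python3 go.py 513 -176 33 66
```

```text
t 12.18 [ 512.2 -174.8  111.9] th 65.7 F [-0.3  -0.93 -0.5 ] w 43
d(m) [-0.0007  0.0015  0.0789]
turn -0.005
```

>>> arm_command([
  {"dx":-0.002,"dy":0.001,"turn":-0.005,"dz":0.03,"jaw":0},
  {"dx":-0.002,"dy":0.001,"turn":-0.005,"dz":0.06,"jaw":0},
  {"dx":-0.002,"dy":0.001,"turn":-0.005,"dz":0.079,"jaw":0},
  {"dx":-0.002,"dy":0.001,"turn":-0.005,"dz":0.079,"jaw":0},
  {"dx":-0.002,"dy":0.001,"turn":-0.005,"dz":0.079,"jaw":0},
])

```text
t: 12.6
position: [511.5, -176.6, 32.6]
eef_rot: [-0.002, 0.838, 0.546, -0.002]
force: [0.1, 0.6, 0.4]
grip_width: 42.6
```

```bash
python3 go.py 543 -109 33 66;  python3 - <<'E'
from plant import imaging
import cv2
c=imaging.read_camera("scene");cv2.imwrite("pics/s7.png",cv2.resize(c["frame"][110:270,200:440,::-1],None,fx=3.2,fy=3.2,interpolation=cv2.INTER_CUBIC))
E
```

```text
t 12.60 [ 511.5 -176.6   32.6] th 66.2 F [0.06 0.58 0.4 ] w 43
d(m) [ 0.0746  0.0015 -0.0004]
turn 0.003
```

View pics/s7.png

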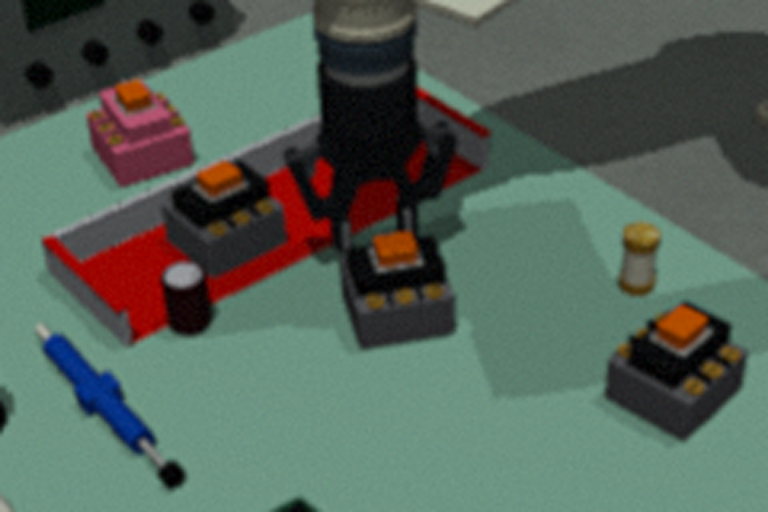

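The pusher is parallel to C's face. Pushing.

>>> arm_command([
  {"dx":0.013,"dy":0.001,"turn":0,"dz":0,"jaw":0},
  {"dx":0.025,"dy":0.001,"turn":0,"dz":0,"jaw":0},
  {"dx":0.033,"dy":0.001,"turn":0,"dz":0,"jaw":0},
  {"dx":0.043,"dy":0.001,"turn":0,"dz":0,"jaw":0},
  {"dx":0.053,"dy":0.001,"turn":0,"dz":0,"jaw":0},
])

```text
t: 13.07
position: [535.3, -128.2, 34.4]
eef_rot: [-0.0, 0.838, 0.546, -0.001]
force: [-1.9, -3.7, 3.0]
grip_width: 42.7
```

>>> arm_command([
  {"dx":0.012,"dy":0,"turn":-0.03,"dz":0,"jaw":0},
  {"dx":0.024,"dy":0,"turn":-0.06,"dz":0,"jaw":0},
  {"dx":0.036,"dy":-0.002,"turn":-0.09,"dz":0,"jaw":0},
  {"dx":0.048,"dy":-0.003,"turn":-0.12,"dz":0,"jaw":0},
  {"dx":0.06,"dy":-0.004,"turn":-0.15,"dz":0,"jaw":0},
])

```text
t: 13.48
position: [556.2, -70.5, 34.4]
eef_rot: [-0.0, 0.794, 0.608, -0.001]
force: [-0.6, -3.8, 3.8]
grip_width: 42.7
```

>>> arm_command([
  {"dx":0.012,"dy":0,"turn":-0.03,"dz":0,"jaw":0},
  {"dx":0.024,"dy":0,"turn":-0.06,"dz":0,"jaw":0},
  {"dx":0.036,"dy":-0.002,"turn":-0.09,"dz":0,"jaw":0},
  {"dx":0.048,"dy":-0.003,"turn":-0.12,"dz":0,"jaw":0},
  {"dx":0.06,"dy":-0.004,"turn":-0.15,"dz":0,"jaw":0},
])

```text
t: 13.9
position: [568.0, -10.3, 34.3]
eef_rot: [-0.0, 0.745, 0.667, -0.001]
force: [0.6, -4.3, 2.5]
grip_width: 42.6
```

```bash
python3 go.py 550 0 33 90;  python3 - <<'E'
from plant import imaging
import cv2
c=imaging.read_camera("scene");cv2.imwrite("pics/s8.png",cv2.resize(c["frame"][110:380,200:550,::-1],None,fx=2.2,fy=2.2,interpolation=cv2.INTER_CUBIC))
E
```

```text
t 13.90 [568.  -10.3  34.3] th 83.7 F [ 0.56 -4.32  2.49] w 43
d(m) [ 0.0082 -0.019   0.0014]
turn -0.109
```

View pics/s8.png

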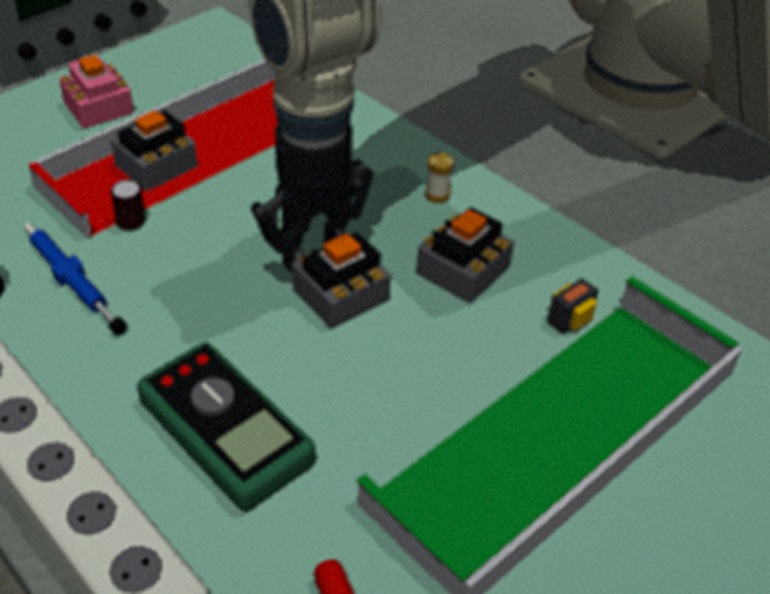

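```bash
python3 -c "
from h import *
c=dict(np.load('scene0.npz'));print(plane(c,[[355.9,222.3],[200+469/2.2,110+223/2.2]],72))"
```

```text
[[572.29061075  42.4674067   72.        ]
 [449.9993786   98.65082058  72.        ]]
```

>>> arm_command([
  {"dx":0.014,"dy":-0.001,"turn":-0.03,"dz":0,"jaw":0},
  {"dx":0.028,"dy":-0.002,"turn":-0.06,"dz":0,"jaw":0},
  {"dx":0.042,"dy":-0.004,"turn":-0.09,"dz":0,"jaw":0},
  {"dx":0.056,"dy":-0.005,"turn":-0.11,"dz":0,"jaw":0},
  {"dx":0.07,"dy":-0.007,"turn":-0.11,"dz":0,"jaw":0},
])

```text
t: 14.37
position: [568.3, 63.4, 34.1]
eef_rot: [-0.001, 0.705, 0.709, -0.001]
force: [0.6, -2.6, -0.4]
grip_width: 42.8
```

>>> arm_command([
  {"dx":0.014,"dy":0,"turn":0,"dz":0,"jaw":0},
  {"dx":0.028,"dy":0,"turn":0,"dz":0,"jaw":0},
  {"dx":0.042,"dy":0,"turn":0,"dz":0,"jaw":0},
  {"dx":0.056,"dy":0,"turn":0,"dz":0,"jaw":0},
  {"dx":0.07,"dy":0,"turn":0,"dz":0,"jaw":0},
])

```text
t: 14.78
position: [567.7, 134.8, 34.1]
eef_rot: [-0.001, 0.705, 0.709, -0.001]
force: [-0.6, -3.4, -0.2]
grip_width: 42.8
```

>>> arm_command([
  {"dx":0.014,"dy":0,"turn":0,"dz":0,"jaw":0},
  {"dx":0.028,"dy":0,"turn":0,"dz":0,"jaw":0},
  {"dx":0.042,"dy":0,"turn":0,"dz":0,"jaw":0},
  {"dx":0.056,"dy":0,"turn":0,"dz":0,"jaw":0},
  {"dx":0.066,"dy":0,"turn":0,"dz":0,"jaw":0},
])

```text
t: 15.2
position: [567.1, 202.5, 34.1]
eef_rot: [-0.002, 0.705, 0.709, -0.001]
force: [0.2, -2.8, 0.8]
grip_width: 42.5
```

```bash
python3 go.py 568 247 33 90;  python3 - <<'E'
from plant import imaging
import cv2
c=imaging.read_camera("scene");cv2.imwrite("pics/s9.png",cv2.resize(c["frame"][110:380,200:550,::-1],None,fx=2.2,fy=2.2,interpolation=cv2.INTER_CUBIC))
E
```

```text
t 15.20 [567.1 202.5  34.1] th 90.3 F [ 0.22 -2.84  0.83] w 43
d(m) [0.0445 0.0011 0.0012]
turn 0.006
```

View pics/s9.png

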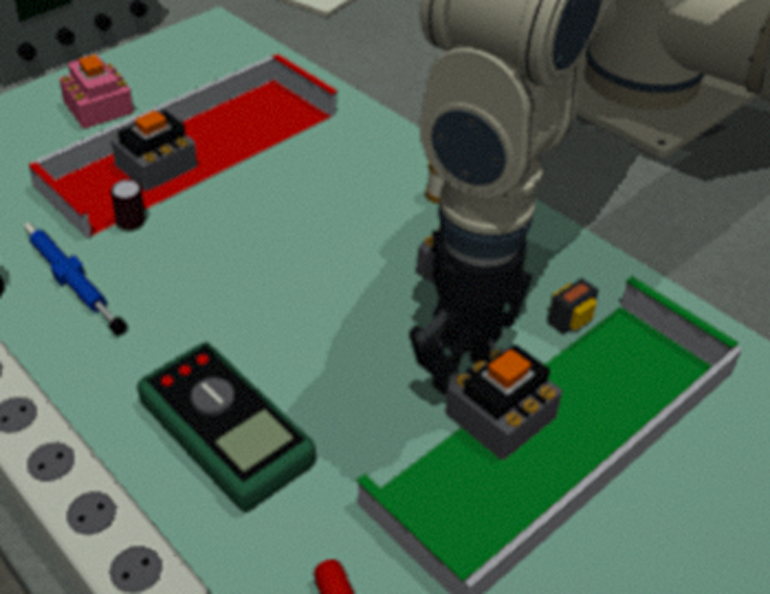

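>>> arm_command([
  {"dx":0.013,"dy":0,"turn":0,"dz":0,"jaw":0},
  {"dx":0.025,"dy":0,"turn":0,"dz":0,"jaw":0},
  {"dx":0.035,"dy":0,"turn":0,"dz":0,"jaw":0},
  {"dx":0.042,"dy":0,"turn":0,"dz":0,"jaw":0},
  {"dx":0.045,"dy":0,"turn":0,"dz":0,"jaw":0},
])

```text
t: 15.67
position: [566.7, 249.8, 34.1]
eef_rot: [-0.002, 0.704, 0.71, -0.0]
force: [-0.2, -2.8, -0.3]
grip_width: 42.3
```

>>> arm_command([
  {"dx":-0.025,"dy":0,"turn":0,"dz":0,"jaw":0},
  {"dx":-0.06,"dy":0,"turn":0,"dz":-0.01,"jaw":0},
  {"dx":-0.08,"dy":0,"turn":0,"dz":-0.04,"jaw":0},
  {"dx":-0.09,"dy":-0.01,"turn":0,"dz":-0.08,"jaw":0},
  {"dx":-0.09,"dy":-0.05,"turn":0,"dz":-0.09,"jaw":0},
])

```text
t: 16.08
position: [523.7, 157.3, 128.7]
eef_rot: [0.001, 0.706, 0.709, 0.004]
force: [0.5, 1.1, 1.9]
grip_width: 42.6
```

```bash
python3 go.py 447 165 125 90; python3 look.py t4
```

```text
t 16.08 [523.7 157.3 128.7] th 90.2 F [0.47 1.1  1.94] w 43
d(m) [ 0.008  -0.0767  0.0032]
turn 0.004
top [258. 251.] [445.4  93. ] [28.2 22.9] 7.9
top [493. 184.] [ 576.8 -430.3] [28.3 22.8] 81.1
top [424. 180.] [ 590.8 -275.5] [22.3 30.2] 85.9
scene [451. 291.] [567.1 299.6] [27.5 37.3] 90.0
scene [268. 165.] [ 595.8 -267.1] [36.6 30.8] 3.0
scene [241. 139.] [ 582.5 -422.4] [45. 24.] 77.3
```

View pics/t4.png

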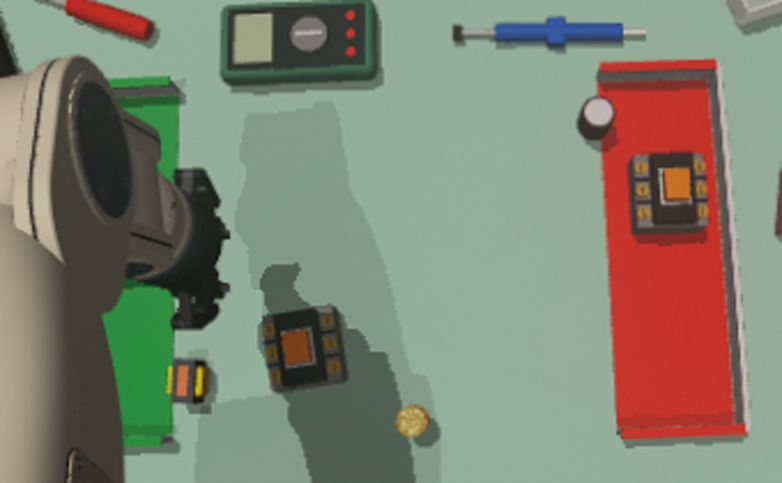

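C is in the green bay at about (567,297), and the other objects haven't moved. Now B: I go to its +y side, aligned with its face (th=97.5°).

>>> arm_command([
  {"dx":-0.002,"dy":-0.04,"turn":-0.127,"dz":0,"jaw":0},
  {"dx":-0.002,"dy":-0.085,"turn":-0.127,"dz":0,"jaw":0},
  {"dx":-0.002,"dy":-0.085,"turn":-0.127,"dz":0,"jaw":0},
  {"dx":-0.002,"dy":-0.085,"turn":-0.127,"dz":0.01,"jaw":0},
  {"dx":-0.002,"dy":-0.085,"turn":-0.127,"dz":0.02,"jaw":0},
])

```text
t: 16.6
position: [429.4, 156.5, 107.2]
eef_rot: [-0.001, 0.658, 0.753, 0.002]
force: [0.8, 0.2, -0.0]
grip_width: 42.7
```

```bash
python3 go.py 439 156 34 97.5
```

```text
t 16.60 [429.4 156.5 107.2] th 97.7 F [ 0.78  0.15 -0.02] w 43
d(m) [-0.0021  0.0094  0.0732]
turn 0.003
```

>>> arm_command([
  {"dx":-0.002,"dy":0.009,"turn":0,"dz":0,"jaw":0},
  {"dx":-0.002,"dy":0.009,"turn":0,"dz":0.02,"jaw":0},
  {"dx":-0.002,"dy":0.009,"turn":0,"dz":0.05,"jaw":0},
  {"dx":-0.002,"dy":0.009,"turn":0,"dz":0.073,"jaw":0},
  {"dx":-0.002,"dy":0.009,"turn":0,"dz":0.073,"jaw":0},
])

```text
t: 17.02
position: [437.5, 155.7, 31.0]
eef_rot: [-0.003, 0.658, 0.753, -0.001]
force: [-0.8, -0.3, 0.2]
grip_width: 42.7
```

```bash
python3 go.py 446.5 94 34 97.5; python3 - <<'E'
from plant import imaging
import cv2
c=imaging.read_camera("scene");cv2.imwrite("pics/s10.png",cv2.resize(c["frame"][110:380,200:550,::-1],None,fx=2.2,fy=2.2,interpolation=cv2.INTER_CUBIC))
E
```

```text
t 17.02 [437.5 155.7  31. ] th 97.7 F [-0.82 -0.31  0.17] w 43
d(m) [-0.0623  0.0007 -0.0032]
turn 0.003
```

View pics/s10.png

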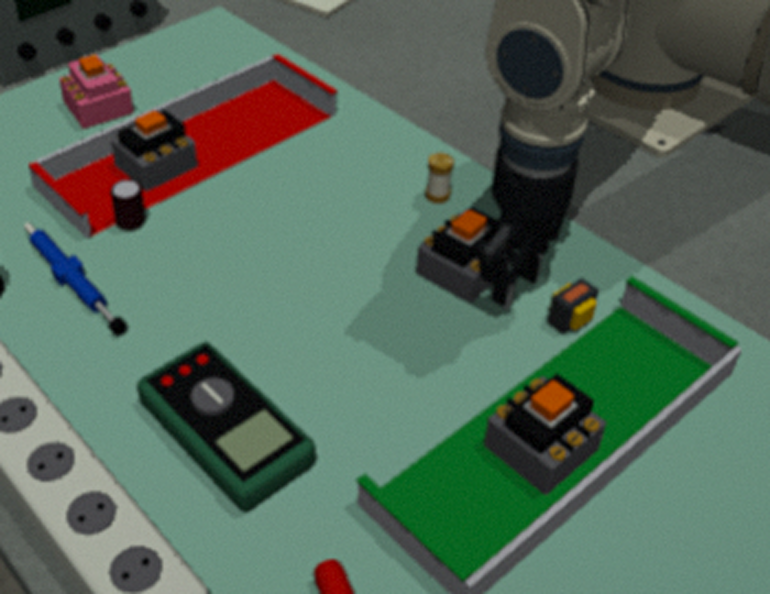

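C is clearly inside the green bay, and the pusher stands beside B without touching the transformer. Pushing B.

>>> arm_command([
  {"dx":-0.01,"dy":0.001,"turn":0,"dz":-0.002,"jaw":0},
  {"dx":-0.02,"dy":0.001,"turn":0,"dz":-0.002,"jaw":0},
  {"dx":-0.032,"dy":0.001,"turn":0,"dz":-0.002,"jaw":0},
  {"dx":-0.045,"dy":0.001,"turn":0,"dz":-0.002,"jaw":0},
  {"dx":-0.058,"dy":0.001,"turn":0,"dz":-0.002,"jaw":0},
])

```text
t: 17.48
position: [448.1, 97.5, 36.3]
eef_rot: [-0.002, 0.658, 0.753, 0.001]
force: [0.3, 2.5, 0.3]
grip_width: 42.7
```

>>> arm_command([
  {"dx":-0.014,"dy":0,"turn":0,"dz":0,"jaw":0},
  {"dx":-0.028,"dy":0,"turn":0,"dz":0,"jaw":0},
  {"dx":-0.042,"dy":0,"turn":0,"dz":0,"jaw":0},
  {"dx":-0.056,"dy":0,"turn":0,"dz":0,"jaw":0},
  {"dx":-0.07,"dy":0,"turn":0,"dz":0,"jaw":0},
])

```text
t: 17.9
position: [458.5, 27.0, 37.8]
eef_rot: [-0.001, 0.658, 0.753, 0.003]
force: [-1.3, 5.0, 4.0]
grip_width: 42.9
```

```bash
python3 go.py 460 -226 34 90; python3 - <<'E'
from plant import imaging
import cv2
c=imaging.read_camera("scene");cv2.imwrite("pics/s11.png",cv2.resize(c["frame"][110:380,200:550,::-1],None,fx=2.2,fy=2.2,interpolation=cv2.INTER_CUBIC))
E
```

```text
t 17.90 [458.5  27.   37.8] th 97.7 F [-1.26  4.95  3.97] w 43
d(m) [-0.251  -0.0323  0.0024]
turn 0.134
```

View pics/s11.png

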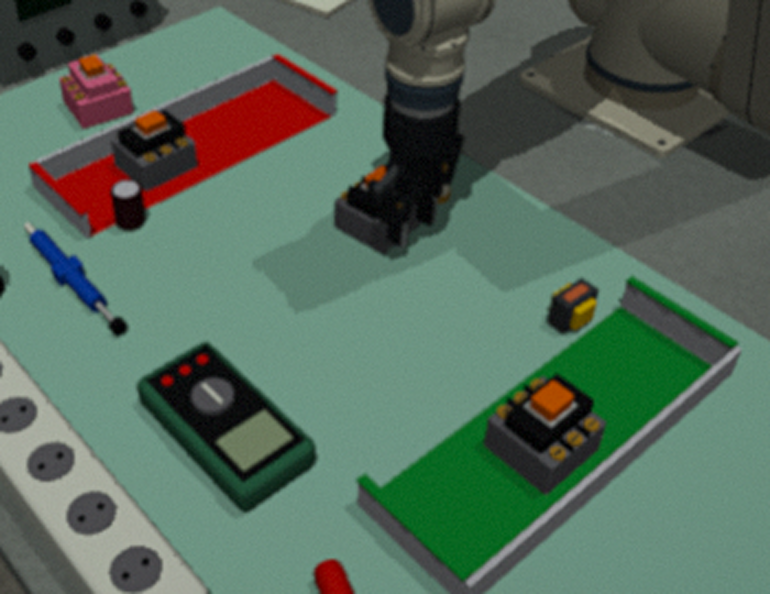

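>>> arm_command([
  {"dx":-0.013,"dy":-0.001,"turn":0.03,"dz":0.002,"jaw":0},
  {"dx":-0.026,"dy":-0.002,"turn":0.06,"dz":0.003,"jaw":0},
  {"dx":-0.039,"dy":-0.004,"turn":0.09,"dz":0.003,"jaw":0},
  {"dx":-0.052,"dy":-0.006,"turn":0.12,"dz":0.003,"jaw":0},
  {"dx":-0.065,"dy":-0.008,"turn":0.134,"dz":0.003,"jaw":0},
])

```text
t: 18.37
position: [460.8, -41.2, 36.1]
eef_rot: [0.0, 0.708, 0.706, 0.003]
force: [0.2, 6.3, 3.5]
grip_width: 42.6
```

>>> arm_command([
  {"dx":-0.014,"dy":0,"turn":0,"dz":0,"jaw":0},
  {"dx":-0.028,"dy":0,"turn":0,"dz":0,"jaw":0},
  {"dx":-0.042,"dy":0,"turn":0,"dz":0,"jaw":0},
  {"dx":-0.056,"dy":0,"turn":0,"dz":0,"jaw":0},
  {"dx":-0.07,"dy":0,"turn":0,"dz":0,"jaw":0},
])

```text
t: 18.78
position: [461.1, -111.9, 37.3]
eef_rot: [0.001, 0.708, 0.706, 0.004]
force: [-0.3, 5.6, 4.0]
grip_width: 42.7
```

>>> arm_command([
  {"dx":-0.014,"dy":0,"turn":0,"dz":0,"jaw":0},
  {"dx":-0.028,"dy":0,"turn":0,"dz":0,"jaw":0},
  {"dx":-0.042,"dy":0,"turn":0,"dz":0,"jaw":0},
  {"dx":-0.056,"dy":0,"turn":0,"dz":0,"jaw":0},
  {"dx":-0.066,"dy":0,"turn":0,"dz":0,"jaw":0},
])

```text
t: 19.2
position: [461.3, -179.2, 38.4]
eef_rot: [0.002, 0.708, 0.706, 0.005]
force: [-0.1, 5.4, 4.4]
grip_width: 42.6
```

```bash
python3 go.py 460 -228 34 90; python3 - <<'E'
from plant import imaging
import cv2
c=imaging.read_camera("scene");cv2.imwrite("pics/s12.png",cv2.resize(c["frame"][110:270,200:440,::-1],None,fx=3.2,fy=3.2,interpolation=cv2.INTER_CUBIC))
E
```

```text
t 19.20 [ 461.3 -179.2   38.4] th 89.8 F [-0.13  5.44  4.42] w 43
d(m) [-0.0488 -0.0012  0.0041]
turn -0.003
```

View pics/s12.png

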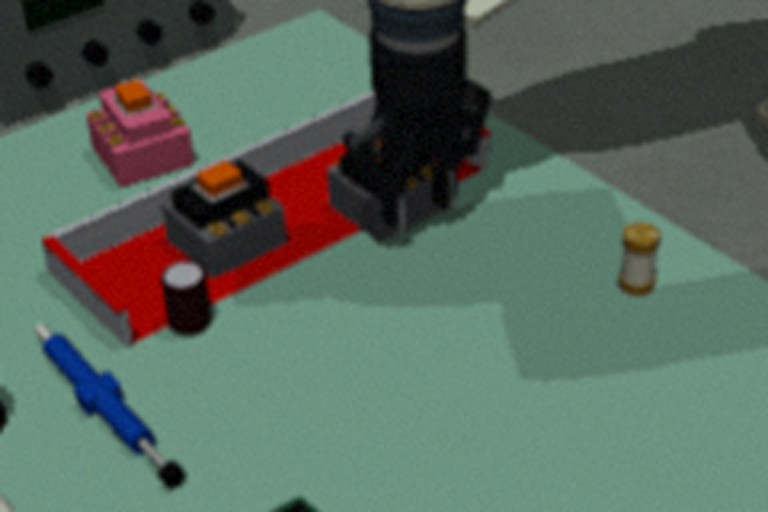

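>>> arm_command([
  {"dx":-0.013,"dy":0,"turn":0,"dz":0.001,"jaw":0},
  {"dx":-0.025,"dy":0,"turn":0,"dz":0.002,"jaw":0},
  {"dx":-0.036,"dy":0,"turn":0,"dz":0.002,"jaw":0},
  {"dx":-0.044,"dy":0,"turn":0,"dz":0.002,"jaw":0},
  {"dx":-0.049,"dy":0,"turn":0,"dz":0.002,"jaw":0},
])

```text
t: 19.67
position: [461.4, -230.5, 36.2]
eef_rot: [0.002, 0.709, 0.705, 0.005]
force: [-1.1, 5.6, 3.5]
grip_width: 42.5
```

>>> arm_command([
  {"dx":0.025,"dy":0,"turn":0,"dz":0,"jaw":0},
  {"dx":0.06,"dy":0,"turn":0,"dz":-0.01,"jaw":0},
  {"dx":0.09,"dy":0,"turn":0,"dz":-0.035,"jaw":0},
  {"dx":0.13,"dy":0,"turn":0,"dz":-0.06,"jaw":0},
  {"dx":0.17,"dy":0,"turn":0,"dz":-0.1,"jaw":0},
])

```text
t: 20.08
position: [460.4, -74.1, 122.7]
eef_rot: [0.002, 0.709, 0.705, 0.004]
force: [0.6, 0.2, -0.4]
grip_width: 43.0
```

>>> arm_command([
  {"dx":0.05,"dy":0,"turn":0,"dz":-0.04,"jaw":0},
  {"dx":0.09,"dy":0,"turn":0,"dz":-0.08,"jaw":0},
  {"dx":0.1,"dy":-0.02,"turn":0,"dz":-0.12,"jaw":0},
  {"dx":0.1,"dy":-0.05,"turn":0,"dz":-0.15,"jaw":0},
  {"dx":0.1,"dy":-0.06,"turn":0,"dz":-0.18,"jaw":0},
])

```text
t: 20.5
position: [407.9, 24.1, 283.9]
eef_rot: [0.002, 0.708, 0.706, 0.003]
force: [1.3, -1.1, 0.1]
grip_width: 42.6
```

```bash
python3 go.py; python3 look.py t5;python3 - <<'E'
from plant import imaging
import cv2
c=imaging.read_camera("scene");cv2.imwrite("pics/s13.png",cv2.resize(c["frame"][110:380,200:550,::-1],None,fx=2.2,fy=2.2,interpolation=cv2.INTER_CUBIC))
E
```

```text
t 20.50 [407.9  24.1 283.9] th 89.8 F [ 1.29 -1.05  0.14] w 43
top [429. 240.] [ 457.7 -277.4] [28.2 24.9] 1.5
top [170. 197.] [568.8 296.8] [22.5 16.1] 88.1
top [493. 184.] [ 576.7 -430.2] [28.3 23.1] 81.1
top [424. 180.] [ 590.8 -275.5] [22.3 30.2] 85.9
scene [451. 292.] [566.9 299.8] [27.1 36.6] 90.0
scene [268. 165.] [ 595.5 -267.2] [35.8 30.8] 3.0
scene [308. 147.] [ 463.1 -269.2] [39.7 32.4] 2.9
scene [241. 139.] [ 582.3 -423.2] [46.5 23.8] 78.5
```

View pics/t5.png

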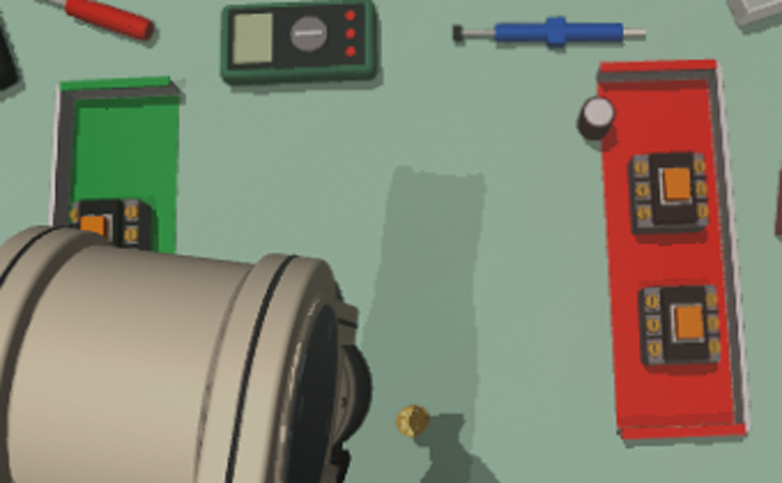

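View pics/s13.png

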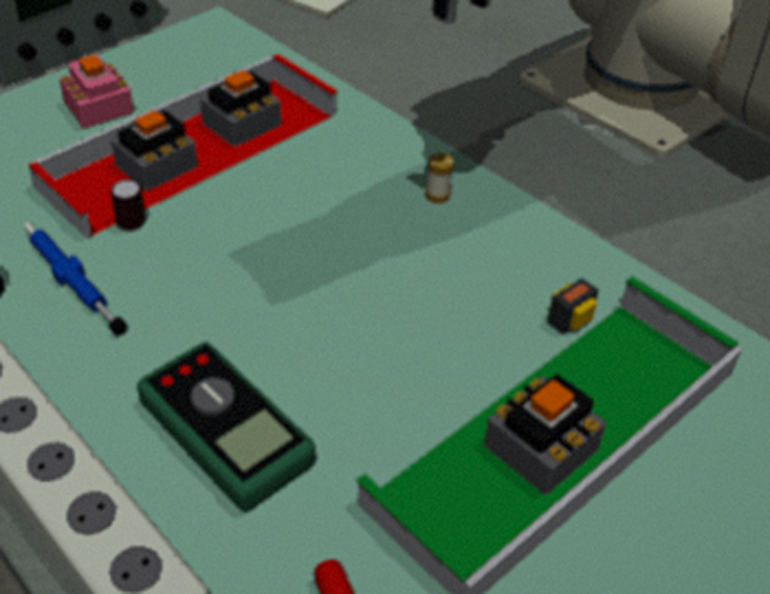

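Two contactors stand fully inside red, at t5 picture (670,193) and (680,325). One stands inside green, at s13 picture (545,430). Everything else is in place and the robot is clear. Settling, then handing in.

>>> arm_command([
  {"dx":0,"dy":0,"turn":0,"dz":0,"jaw":0},
  {"dx":0,"dy":0,"turn":0,"dz":0,"jaw":0},
  {"dx":0,"dy":0,"turn":0,"dz":0,"jaw":0},
])

```text
t: 20.9
position: [409.6, 22.7, 284.5]
eef_rot: [0.004, 0.709, 0.705, 0.005]
force: [0.0, -0.5, -0.4]
grip_width: 42.7
```

```bash
python3 -c "
from plant import ticket
print(ticket.job_done())"
```

```text
the job is handed in; nothing more can be done
None
```

All three contactors are sorted: the one with a stiff spring is in the green (left) bay and the two with weak springs are in the red (right) bay. I handed the job in at about 21 s of the 72 s allowed.

| Contactor (start position, mm) | Force when pressed | Spring | Final position (mm) |
|---|---|---|---|
| (440,-112) | 6.9 N at about 3 mm, 9.1 N at 5.4 mm | stiff | green bay, about (567,297) |
| (447,94) | 1.0 N at 4.5 mm, 2.7 N at 7.5 mm | weak | red bay, about (458,-276) |
| (593,-45) | 2.2 N at about 5 mm, 3.2 N at 7.6 mm | weak | red bay, about (592,-274) |

- **Final check:** the last pictures show all three standing upright with floor visible between each one and its bay's mouth. The capacitor, transformer, fuse, multimeter, solder pump and pink look-alike looked unmoved, and the gripper was clear.
- **Mended on the way:** the first sideways push moved the stiff contactor as planned but did not straighten it. I lined the gripper up with its face and turned it straight during the next push.
- **Disagreements:** the top and scene views differ by a few mm. The scene view read up to 8 mm nearer the bench centre for the two contactors in red. Force readings carry about 1 N of noise. Neither is enough to change the sorting or put a contactor outside its bay.

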